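Open the red-capped spice jar in the sloping rack

ROBOT

A 6-joint arm with a two-finger parallel gripper is mounted at the origin on the work surface. World frame = base frame: x ahead of the robot, y to its left, z up, the work surface at z = 0. Lengths are in m, angles in rad, forces in N, time in s.
With the tool pointing down it reaches from about 0.375 to 0.9 m from the base axis. Payload 3.1 kg.
Tool frame: the origin (TCP) lies midway between the tips of the shut fingers; the grasp point (between the pads) lies 19 mm behind it; z points along the fingers, y is the line along which they close (so a half turn about z gives the same grasp; the last joint's range is limited). The gripper opens to 85 mm and grips with 20 to 120 N. Pads are 22 mm wide; open, the fingers measure 114 mm over their backs; the gripper's body (76 mm by 85 mm) begins 54 mm behind the grasp point. The pads swing forward as they close: fully open they stand 13 mm farther back than shut.
Start: joints at [1.133, 0.527, 1.433, -0, 1.181, -0.178], TCP at [0.16, 0.604, 0.231] pointing down, gripper open.
Joint ranges: [-3.08, 3.08], [-0.75, 2.2], [0.22, 2.44], [-1.43, 4.57], [0, 2.65], [-2.85, 2.85]. Speed limits (rad/s): [2.79, 2.79, 3.14, 3.14, 3.14, 3.14].

INTERFACE

Orientations are given as a rotation vector (axis times angle).
In Python, from bench import ctrl, vision, hand_in gives the robot as it stands. The module is installed in compiled form; this text tells all that it offers.
- The arm moves only by the tool play_rows, never from a script. Its argument "commands" is a list of rows, each a list of 7 numbers: the turn, a rotation vector about the tool's x, y, z in degrees, then the shift along the tool's x, y, z in cm, then the opening, from 0 (shut) to 1 (fully open). A call has 1 to 5 rows; each row shifts and turns the commanded pose from where the row before left it, along the tool's axes as they then stand; what a row does not reach is not made up. A row lasts 1/8 s, in which the tool goes at most 62.5 mm and 10.7 degrees, less where a joint would pass 70% of its speed; a pose out of reach is approached as far as the arm can. A call is refused whole if a number of a shift passes 6.25 or a number of a turn 10.7, either way. A call with a gripper value outside its range is refused whole. The fingers move at their own pace and stop on an object; "squeeze" is the grip in N (left out, the last holds). Time passes only in rows, so rows that do not move let the fingers close. It gives the time, the measured TCP pose, the force, the opening and the grip force at its end, in the units of the state.
- ctrl.sense(): the state, without advancing time (a new reading comes with each control period).
- vision.capture(name): name is "scene" or "top" or "wrist"; returns the picture (420x560x3 uint8, blue, green, red); there is no depth.
- vision.camera_params(name): a dict with "mtx" (3x3 intrinsics, pixels), "k1" (the pictures are not rectified: a ray, as slopes to the right and down, at radius r is drawn at 1 + k1 r^2 times it, then the intrinsics apply), "extrinsics" (4x4, takes a point from camera to world coordinates). Camera axes: x right, y up, looking along -z (the intrinsics and any distortion apply to the point x, -y, -z); pixel columns grow to the right and rows downward; lengths in m; the calibration is good to about 2 mm. A picture is of the moment at which its call begins: read the wrist's pose just before it. camera_params takes no time and is no camera call; for the wrist camera it gives the pose at the moment of the call.
- hand_in(): hands the job in; it is judged then, once.
The state is a dict: "clock": time; "q": joint angles; "joint_vel": joint speeds; "joint_efforts": joint torques, N m; "tcp_pos": TCP position; "tcp_rot": TCP orientation; "force": force on the tool from outside, world axes, zero at the start; "ft_torque": the same for the moment, N m; "grip_width": finger opening in m; "gripper_force": force on a finger pad.
Only numpy, scipy, OpenCV 4.12 (cv2) and the standard library are available. Lean on these libraries where they do the work, as an engineer would, in place of code of your own. Each camera call takes 0.05 s, during which the arm holds its last target. There are 200 camera calls.

TASK

Open the jar with the red cap while it leans in the sloping rack: unscrew the cap until its thread lets go, lift it off and set it down gently in the white tray, flat and right way up. The jar must stay seated in its well, and the other jars, the bowl and the jug are to be left alone.

Things in the scene. Friction and masses are not known exactly. Their poses are not given: they have to be found in the camera images.
- cap_centre (a point): centre of the red ribbed screw cap: 63 mm across, 27 mm tall, 50 g; skirt edge 13.5 mm below this point. z runs out of its top, along the jar, leaning 30 degrees. Right-hand thread, screwed down at the start: it turns anticlockwise seen from its top, climbs 6 mm a turn, is free after 1.75 turns (1 mm of play); 13 mm more clears the neck. A fingertip may reach 27 mm below this point before it meets the jar
- jar_rim (a point): centre of the red-capped jar's mouth: clear square jar, 78 x 78 mm, 153 mm from base to mouth, z along its axis, out of the mouth; 0.4 to 0.8 kg. Loose in a square well 75 mm deep (1.5 mm play a side) that stops it turning, so it lifts out if the cap is pulled before the thread lets go. Screwed down, the cap's centre lies 9 mm below this point
- green_cap (a point): centre of the green cap of a neighbouring jar of the same size (bystander); any of the three jars may stand in any well
- yellow_cap (a point): centre of the yellow cap of the other neighbouring jar (bystander)
- rack: fixed steel rack, 390 mm along y; origin on the worktop under its middle. Three square wells in a row along its y, 130 mm apart, whose axes lean 30 degrees from vertical towards the rack's -x; the caps stand about 165 mm above the worktop
- tray: fixed shallow white plastic tray, 265 mm along its x by 175 mm along y, rim 20 mm high, walls and floor 2.5 mm thick; origin at the centre of its underside on the worktop
- bowl_mid (a point): half-way up a loose steel mixing bowl, 160 mm across, 75 mm tall (bystander)
- jug_mid (a point): half-way up a loose pale jug, 104 mm across, 135 mm tall, with a handle (bystander)
Things that resemble listed ones, but are neither listed nor needed, are in the scene too. Of the things that look like the part that bears cap_centre, the largest one is meant.

How it is judged:
On the way:
1. the cap has been unscrewed and lifted clear of the neck while the jar sits home in its well (z of cap_centre in the frame of jar_rim above 0.03 m and distance of jar_rim from where it was at the start of the episode below 0.008 m), for 0.1 s.
At the end, for the whole second after the job is handed in: The red cap lies at rest in the tray, right way up (within 6 degrees), flat on its floor and wholly inside its rim; the opened jar is seated in its well within 8 mm of where it stood (x of cap_centre in the frame of tray between -0.105 and 0.105 m and y of cap_centre in the frame of tray between -0.06 and 0.06 m and z of cap_centre in the frame of tray between 0.012 and 0.02 m and angle between cap_centre's own z axis and vertical below 0.1 rad and linear speed of cap below 0.02 m/s and distance of jar_rim from where it was at the start of the episode below 0.008 m); the robot touches nothing.
It fails at once if another jar, the bowl or the jug is disturbed (moved more than 25 mm) (distance of any of green_cap, yellow_cap, bowl_mid, jug_mid from where it was at the start of the episode above 0.025 m).
It fails at once if the red-capped jar is pulled out of its seat (more than 20 mm) (distance of jar_rim from where it was at the start of the episode above 0.02 m).
It fails at once if the cap is dropped or thrown (faster than 0.6 m/s with no finger on it) (linear speed of cap above 0.6 m/s and contact force between cap and the fingers below 0.05 N).
It also fails if it takes over 72 s, if anything falls off the work surface, if the arm or the gripper's body presses on something with over 40 N, if the wrist force passes 120 N, or if a joint passes its speed limit or range.

## Working session

There is one attempt and no reset: what is moved stays moved. The work goes in short steps, Python scripts to look and compute and a tool call to move; the robot and the scene stay as the last step left them, time stands still between calls to the robot, and variables do not carry over. Pictures are saved under pics/ and viewed, at most 10 in all, crops included, and the job is handed in when it is done.

Besides the shell and the picture viewer there is one more tool, called as name(argument=value, ...) on one line, values as JSON. play_rows: Moves the arm, as the interface text tells. Its arguments: {"type":"object","properties":{"commands":{"type":"array"},"squeeze":{"type":"number"}},"required":["commands"]}

```bash
ls; mkdir -p pics
python3 - <<'E'
from bench import ctrl, vision
import cv2, numpy as np
a=[]
for n in ("scene","top"):
    i=vision.capture(n); cv2.imwrite(f"pics/{n}0.png",i); p=vision.camera_params(n); print(n,np.round(p["mtx"],1).tolist(),p["k1"],np.round(p["extrinsics"],3).tolist())
print(ctrl.sense())
E
```

```text
pics
scene [[460.0, 0.0, 287.8], [0.0, 460.0, 208.2], [0.0, 0.0, 1.0]] 0.019778418228754018 [[0.81, -0.508, 0.294, 0.849], [0.587, 0.69, -0.424, -0.409], [0.013, 0.516, 0.857, 1.191], [0.0, 0.0, 0.0, 1.0]]
top [[448.8, 0.0, 281.3], [0.0, 448.8, 210.0], [0.0, 0.0, 1.0]] 0.036526423795011566 [[-0.003, 0.972, -0.236, 0.25], [-1.0, -0.002, 0.004, 0.098], [0.004, 0.236, 0.972, 1.218], [0.0, 0.0, 0.0, 1.0]]
{'clock': 0.1, 'q': array([ 1.13349371e+00,  5.28382799e-01,  1.43377266e+00, -1.57082835e-05,
        1.18140569e+00, -1.78515495e-01]), 'joint_vel': array([-1.25527189e-03, -3.29136487e-03, -3.20818229e-03,  3.90503912e-05,
        2.57230682e-03,  7.89282950e-04]), 'joint_efforts': array([ 1.00275665e-04, -4.43302739e+01, -1.78586340e+01, -1.92485113e-04,
        3.92274073e-03,  1.60094316e-05]), 'tcp_pos': array([0.15965036, 0.60359871, 0.23042606]), 'tcp_rot': array([-4.05283812e-01, -3.11475193e+00,  2.95305852e-03]), 'force': array([0.4252036 , 0.06966084, 0.32674568]), 'ft_torque': array([-0.02989727, -0.01444263, -0.03156391]), 'gripper_force': 0.0, 'grip_width': 0.08534152689357914}
```

View pics/scene0.png

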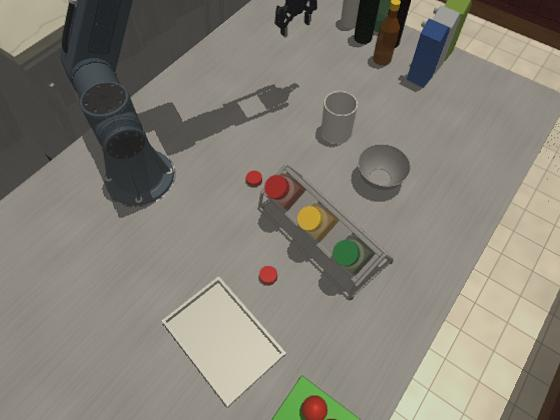

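View pics/top0.png

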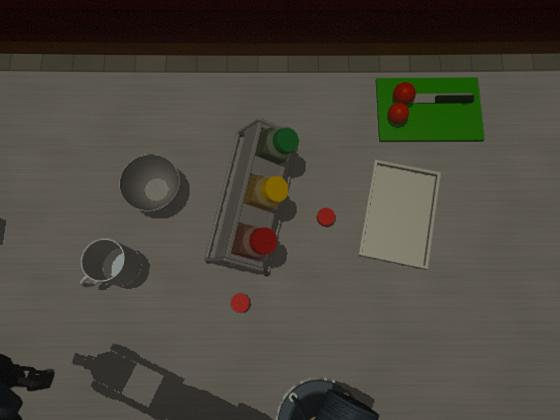

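The scene view has the red cap at (277,187), yellow (309,218), green (347,252), and the tray centred near (224,341). The top view has the red cap at (264,240), yellow (276,189), green (285,141), and the tray near (400,214). The small red discs are decoys. The jars lean towards world -y.

```bash
cat > h.py <<'E'
import numpy as np, cv2
from bench import ctrl, vision
from scipy.spatial.transform import Rotation as R
def ray(p,uv):
    m=p["mtx"];d=np.array([(uv[0]-m[0,2])/m[0,0],(uv[1]-m[1,2])/m[1,1]]);s=d.copy()
    for _ in range(10): s=d/(1+p["k1"]*(s@s))
    E=np.array(p["extrinsics"]);v=E[:3,:3]@np.array([s[0],-s[1],-1]);return E[:3,3],v/np.linalg.norm(v)
def onz(p,uv,z):
    o,v=ray(p,uv);return o+v*(z-o[2])/v[2]
def tri(rs):
    A=0;b=0
    for o,v in rs:
        P=np.eye(3)-np.outer(v,v);A=A+P;b=b+P@o
    x=np.linalg.solve(A,b);return x,[round(float(np.linalg.norm((np.eye(3)-np.outer(v,v))@(x-o)))*1000,1) for o,v in rs]
E
python3 - <<'E'
from h import *
seeds={"scene":dict(red=(277,187),yel=(309,218),grn=(347,252)),"top":dict(red=(264,240),yel=(276,189),grn=(285,141))}
P={n:vision.camera_params(n) for n in seeds};C={}
for n in seeds:
    im=cv2.imread(f"pics/{n}0.png");hsv=cv2.cvtColor(im,cv2.COLOR_BGR2HSV)
    big=[]
    for c,(u,v) in seeds[n].items():
        h0=hsv[v,u].astype(int)
        dh=np.abs((hsv[...,0].astype(int)-h0[0]+90)%180-90)
        mk=((dh<8)&(hsv[...,1]>h0[1]*.7)&(hsv[...,2]>h0[2]*.6)).astype(np.uint8)
        mk=cv2.morphologyEx(mk,cv2.MORPH_OPEN,np.ones((3,3),np.uint8))
        _,l,s,ce=cv2.connectedComponentsWithStats(mk);k=l[v,u]
        C[n,c]=ce[k];print(n,c,h0,s[k],ce[k].round(1))
        m2=im.copy(); 
        m2[cv2.morphologyEx((l==k).astype(np.uint8),cv2.MORPH_GRADIENT,np.ones((3,3),np.uint8))>0]=(255,255,255)
        big.append(cv2.resize(m2[v-33:v+33,u-33:u+33],(264,264),interpolation=0))
    # tray
    t=((hsv[...,1]<60)&(hsv[...,2]>(135 if n=="top" else 165))).astype(np.uint8)
    t=cv2.morphologyEx(t,cv2.MORPH_CLOSE,np.ones((7,7),np.uint8))
    _,l,s,ce=cv2.connectedComponentsWithStats(t);k=l[(341,224) if n=="scene" else (214,400)][...] if False else (l[341,224] if n=="scene" else l[214,400])
    cn=max(cv2.findContours((l==k).astype(np.uint8),0,1)[0],key=cv2.contourArea)
    q=cv2.boxPoints(cv2.minAreaRect(cn));w=np.array([onz(P[n],x,.02) for x in q]);print("tray",s[k],w.round(3).tolist(),w.mean(0).round(3))
    cv2.imwrite(f"pics/m_{n}.png",np.hstack(big))
cv2.imwrite("pics/m.png",np.vstack([cv2.imread("pics/m_scene.png"),cv2.imread("pics/m_top.png")]))
X={}
for c in ("red","yel","grn"):
    X[c],e=tri([ray(P[n],C[n,c]) for n in P]);print(c,X[c].round(4),e)
d=X["grn"]-X["red"];print(d,np.linalg.norm(d),np.degrees(np.arctan2(d[1],d[0])))
for n,us in dict(scene=[(340,118),(384,169)],top=[(104,262),(150,184)]).items():
    for u in us: print(n,onz(P[n],u,.06).round(3))
E
```

```text
scene red [  2 182 151] [265 175  24  23 432] [276.1 186.2]
scene yel [ 22 183 191] [297 206  26  25 493] [309.5 217.8]
scene grn [ 65 138 109] [333 240  27  26 538] [345.8 252.6]
tray [ 162  277  124  130 8003] [[0.381, -0.297, 0.02], [0.423, -0.1, 0.02], [0.704, -0.177, 0.02], [0.651, -0.353, 0.02]] [ 0.54  -0.232  0.02 ]
top red [  3 216  98] [249 228  28  26 604] [262.8 240.5]
top yel [ 23 255 125] [261 177  27  25 549] [274.4 188.7]
top grn [ 63 174  66] [273 128  25  24 480] [285.3 139.9]
tray [     0      0    560    420 234932] [[1.195, 0.939, 0.02], [1.195, -0.753, 0.02], [0.017, -0.58, 0.02], [0.023, 0.773, 0.02]] [0.607 0.095 0.02 ]
red [0.4311 0.1367 0.1638] [0.3, 0.3]
yel [0.5589 0.1092 0.1645] [0.4, 0.4]
grn [0.6869 0.0817 0.1629] [0.5, 0.5]
[ 0.25576786 -0.05506436 -0.00083497] 0.2616294737670553 -12.149781427603545
scene [0.397 0.529 0.06 ]
scene [0.614 0.436 0.06 ]
top [0.395 0.547 0.06 ]
top [0.604 0.444 0.06 ]
```

View pics/m.png

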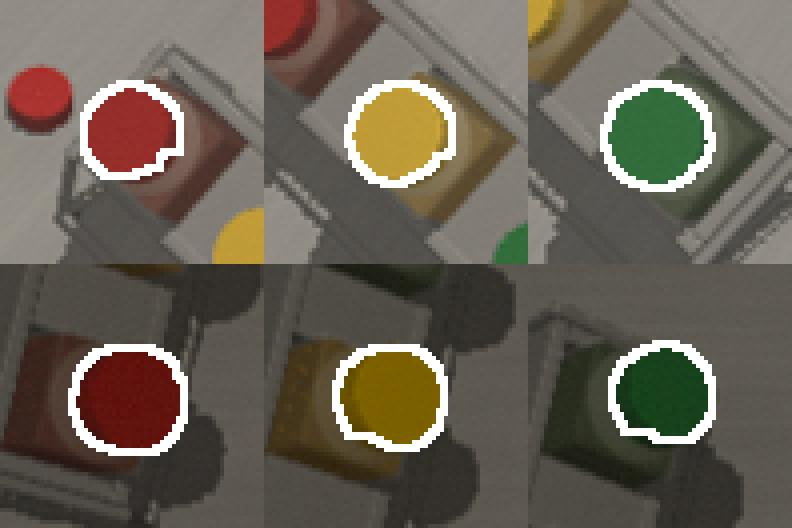

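Masks and triangulation are good: the rays meet within 0.5 mm and the green-to-red spacing is 262 mm against a nominal 260. Next, plan the approach.

```bash
cat >> h.py <<'E'
yaw=np.radians(-12.15);r_=np.array([np.cos(yaw),np.sin(yaw),0]);lean=np.array([np.sin(yaw),-np.cos(yaw),0])
AX=lean*.5+np.array([0,0,.866]); CAP=np.array([.431,.1367,.164])
def rel(target,z):
    """tool-frame shift (cm) to target and minimal tilt (deg rotvec, tool axes) to bring tool z to z"""
    s=ctrl.sense();T=R.from_rotvec(s["tcp_rot"]);zl=T.inv().apply(z);c=np.cross([0,0,1],zl);n=np.linalg.norm(c)
    return (T.inv().apply(target-s["tcp_pos"])*100).round(2),(np.degrees(np.arctan2(n,zl[2]))*c/max(n,1e-9)).round(2)
E
python3 - <<'E'
from h import *
print(AX,rel(CAP+AX*.09,-AX)); print(CAP+AX*.09)
p=vision.camera_params("top");im=cv2.imread("pics/top0.png")[130:300,330:470];g=cv2.GaussianBlur(im.min(2),(3,3),0)
_,t=cv2.threshold(g,0,1,cv2.THRESH_OTSU)
cn=max(cv2.findContours(t,0,1)[0],key=cv2.contourArea);q=cv2.approxPolyDP(cn,12,True)[:,0]+[330,130]
w=np.array([onz(p,x,.02) for x in q]);print(q.tolist(),w.round(3).tolist(),w.mean(0))
E
```

```text
[-0.10523588 -0.48879997  0.866     ] (array([-38.39, -42.69,  -1.08]), array([-30.08,   1.38,   0.  ]))
[0.42152877 0.092708   0.24194   ]
[[330, 130], [330, 299], [469, 299], [469, 142]] [[0.776, -0.048, 0.02], [0.301, -0.035, 0.02], [0.301, -0.396, 0.02], [0.738, -0.441, 0.02]] [ 0.52905706 -0.22986779  0.02      ]
```

play_rows(commands=[[0, 0, 0, -3.84, -4.27, -2, 1], [0, 0, 0, -3.84, -4.27, -2, 1], [0, 0, 0, -3.84, -4.27, 0, 1], [0, 0, 0, -3.84, -4.27, 0, 1], [0, 0, 0, -3.84, -4.27, 0, 1]])

```text
clock: 0.72
tcp_pos: [0.2913, 0.3469, 0.2712]
tcp_rot: [0.404, 3.115, -0.0]
force: [1.0, 0.5, 0.1]
grip_width: 0.0851
gripper_force: 0.0
```

play_rows(commands=[[0, 0, 0, -3.84, -4.27, 0, 1], [0, 0, 0, -3.84, -4.27, 0, 1], [0, 0, 0, -3.84, -4.27, 0, 1], [0, 0, 0, -3.84, -4.27, 0, 1], [0, 0, 0, -3.84, -4.27, 0, 1]])

```text
clock: 1.35
tcp_pos: [0.4222, 0.0914, 0.2713]
tcp_rot: [-0.406, -3.115, -0.0]
force: [0.4, 0.2, -0.2]
grip_width: 0.0854
gripper_force: 0.0
```

play_rows(commands=[[-10, 0.46, 0, 0, 0, 0, 1], [-10, 0.46, 0, 0, 0, 0, 1], [-10, 0.46, 0, 0, 0, 0, 1], [0, 0, 0, 0, 0, 0, 1]])

```text
clock: 1.85
tcp_pos: [0.4216, 0.091, 0.2703]
tcp_rot: [0.397, 2.969, 0.8]
force: [-0.1, -0.2, 0.1]
grip_width: 0.0852
gripper_force: 0.0
```

Run:
```python
from h import *
s=ctrl.sense();print(s["clock"],s["q"].round(3),s["tcp_pos"].round(4),rel(CAP+AX*.09,-AX))
p=vision.camera_params("wrist");im=vision.capture("wrist");cv2.imwrite("pics/w1.png",im);np.savez("w1.npz",**p)
```

```text
1.85 [-0.423  0.217  1.977  0.57   1.137 -2.023] [0.4216 0.091  0.2703] (array([-0.02, -1.27,  2.54]), array([ 0.02,  0.03, -0.  ]))
```

View pics/w1.png

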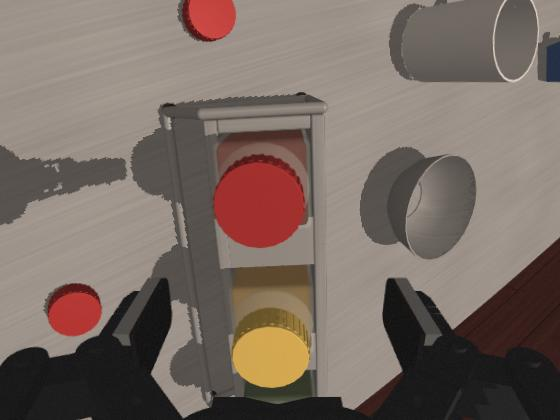

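The wrist view shows the red cap at about (260,203), with the yellow one below it. I'll refine the cap position with this third ray and unwind the wrist.

Run:
```python
from h import *
im=cv2.imread("pics/w1.png");p=dict(np.load("w1.npz"));p["k1"]=float(p["k1"]);hsv=cv2.cvtColor(im,cv2.COLOR_BGR2HSV)
for u,v,lo in ((260,203,190),(270,355,190)):
    h0=hsv[v,u].astype(int);dh=np.abs((hsv[...,0].astype(int)-h0[0]+90)%180-90)
    mk=((dh<8)&(hsv[...,1]>h0[1]*.82)&(hsv[...,2]>55)).astype(np.uint8);mk=cv2.morphologyEx(mk,cv2.MORPH_OPEN,np.ones((5,5),np.uint8))
    _,l,s,ce=cv2.connectedComponentsWithStats(mk);k=l[v,u];cn=max(cv2.findContours((l==k).astype(np.uint8),0,1)[0],key=cv2.contourArea)
    hull=cv2.convexHull(cn);M=cv2.moments(hull);c=np.array([M["m10"],M["m01"]])/M["m00"]
    X=CAP if v<300 else np.array([.5589,.1092,.1645])
    o,d=ray(p,c);e=(np.eye(3)-np.outer(d,d))@(X-o);print(h0,s[k],c,"ray-to-point offset mm",(e*1000).round(1))
```

```text
[  1 183 160] [ 214  155   91   93 6596] [259.11023343 201.09342245] ray-to-point offset mm [-1.5 -0.7 -1. ]
[ 20 157 210] [ 232  308   77   80 5034] [270.44970572 347.82249866] ray-to-point offset mm [-0.1 -1.4 -0.5]
```

play_rows(commands=[[0, 0, 10, 0, 0, 0, 1], [0, 0, 10, 0, 0, 0, 1], [0, 0, 10, 0, 0, 0, 1], [0, 0, 10, 0, 0, 0, 1], [0, 0, 10, 0, 0, 0, 1]])

```text
clock: 2.52
tcp_pos: [0.4216, 0.0945, 0.2717]
tcp_rot: [-1.543, -2.423, -0.719]
force: [0.5, -0.1, 0.9]
grip_width: 0.0853
gripper_force: 0.0
```

play_rows(commands=[[0, 0, 10.6, 0, 0, 0, 1], [0, 0, 10.6, 0, 0, 0, 1], [0, 0, 10.6, 0, 0, 0, 1], [0, 0, 10.6, 0, 0, 0, 1], [0, 0, 10.6, 0, 0, 0, 1]])

```text
clock: 3.15
tcp_pos: [0.4216, 0.0945, 0.2717]
tcp_rot: [-2.329, -1.4, -0.496]
force: [-0.4, 0.7, 0.2]
grip_width: 0.0853
gripper_force: 0.0
```

Run:
```python
from h import *
s=ctrl.sense();print(s["clock"],s["q"].round(3),s["tcp_pos"].round(4),rel(CAP+AX*.09,-AX))
```

```text
3.15 [-0.413  0.214  1.975  0.568  1.137 -0.217] [0.4216 0.0945 0.2717] (array([-1.57,  0.48,  2.49]), array([-0.02,  0.1 ,  0.  ]))
```

play_rows(commands=[[0, 0, 10.6, 0, 0, 0, 1], [0, 0, 10.6, 0, 0, 0, 1], [0, 0, 10.6, 0, 0, 0, 1], [0, 0, 10.6, 0, 0, 0, 1], [0, 0, 10.6, 0, 0, 0, 1]])

```text
clock: 3.78
tcp_pos: [0.4216, 0.0945, 0.2717]
tcp_rot: [-2.626, -0.207, -0.201]
force: [-0.0, -0.3, 0.1]
grip_width: 0.0854
gripper_force: 0.0
```

play_rows(commands=[[0, 0, 10.6, 0, 0, 0, 1], [0, 0, 10.6, 0, 0, 0, 1], [0, 0, 10.6, 0, 0, 0, 1], [0, 0, 10.6, 0, 0, 0, 1], [0, 0, 10.6, 0, 0, 0, 1]])

```text
clock: 4.4
tcp_pos: [0.4216, 0.0945, 0.2717]
tcp_rot: [-2.434, 0.983, 0.121]
force: [0.5, -0.0, -0.2]
grip_width: 0.0853
gripper_force: 0.0
```

play_rows(commands=[[0, 0, 10.6, 0, 0, 0, 1], [0, 0, 10.6, 0, 0, 0, 1], [0, 0, 10.6, 0, 0, 0, 1], [0, 0, 10.6, 0, 0, 0, 1], [0, 0, 10.6, 0, 0, 0, 1]])

```text
clock: 5.03
tcp_pos: [0.4216, 0.0945, 0.2717]
tcp_rot: [-1.783, 2.014, 0.427]
force: [-0.2, -0.7, 0.4]
grip_width: 0.0853
gripper_force: 0.0
```

```bash
sed -i 's/CAP=np.array(.*)/CAP=np.array([.4318,.137,.1645])/' h.py
python3 - <<'E'
from h import *
s=ctrl.sense();print(s["clock"],s["q"].round(3),s["tcp_pos"].round(4),rel(CAP+AX*.05,-AX),rel(CAP-AX*.026,-AX))
E
```

```text
5.025 [-0.413  0.214  1.975  0.568  1.137  2.558] [0.4216 0.0945 0.2717] (array([1.57, 0.04, 6.47]), array([ 0.05, -0.09,  0.  ])) (array([ 1.56,  0.03, 14.07]), array([ 0.05, -0.09,  0.  ]))
```

play_rows(commands=[[0, 0, 0, 0.78, 0.02, 3.2, 1], [0, 0, 0, 0.78, 0.02, 3.2, 1], [0, 0, 0, 0, 0, 0, 1]])

```text
clock: 5.4
tcp_pos: [0.4253, 0.1131, 0.2072]
tcp_rot: [-1.788, 2.009, 0.432]
force: [-0.2, 0.0, 0.5]
grip_width: 0.0855
gripper_force: 0.0
```

Run:
```python
from h import *
s=ctrl.sense();print(s["clock"],s["q"].round(3),rel(CAP-AX*.026,-AX))
cv2.imwrite("pics/w2.png",vision.capture("wrist"))
```

```text
5.4 [-0.365  0.342  2.048  0.649  0.956  2.456] (array([ 0.01, -0.18,  7.53]), array([ 0.32,  0.03, -0.  ]))
```

View pics/w2.png

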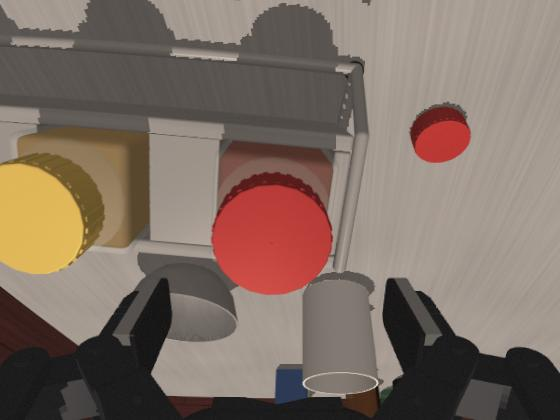

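The cap is at (272,235) and the fingers straddle it evenly, with midline at about 278. I'll go down next.

play_rows(commands=[[0, 0, 0, 0, 0, 3, 1], [0, 0, 0, 0, 0, 2.5, 1], [0, 0, 0, 0, 0, 0, 1]])

```text
clock: 5.82
tcp_pos: [0.4326, 0.1387, 0.1609]
tcp_rot: [-1.786, 2.008, 0.427]
force: [0.1, 0.8, 0.5]
grip_width: 0.0852
gripper_force: 0.0
```

Run:
```python
from h import *
s=ctrl.sense();print(s["clock"],s["q"].round(3),s["force"],rel(CAP-AX*.026,-AX))
im=vision.capture("wrist");p=vision.camera_params("wrist");cv2.imwrite("pics/w3.png",im);hsv=cv2.cvtColor(im,cv2.COLOR_BGR2HSV)
mk=(((hsv[...,0]<8)|(hsv[...,0]>174))&(hsv[...,1]>150)&(hsv[...,2]>50)).astype(np.uint8)
_,l,st,ce=cv2.connectedComponentsWithStats(mk);k=1+st[1:,4].argmax();cn=max(cv2.findContours((l==k).astype(np.uint8),0,1)[0],key=cv2.contourArea)
M=cv2.moments(cv2.convexHull(cn));c=np.array([M["m10"],M["m01"]])/M["m00"];o,d=ray(p,c);s=ctrl.sense();T=R.from_rotvec(s["tcp_rot"])
e=(np.eye(3)-np.outer(d,d))@(CAP-o);print(st[k],c,"cap minus ray, tool axes mm",(T.inv().apply(e)*1000).round(1))
```

```text
5.825 [-0.296  0.448  2.083  0.753  0.817  2.378] [0.13129909 0.75016288 0.47887351] (array([-0.02,  0.03,  2.19]), array([ 0.06,  0.04, -0.  ]))
[  195   203   161   161 20139] [275.00816229 284.68090322] cap minus ray, tool axes mm [0.1 1.7 0.1]
```

play_rows(commands=[[0, 0, 0, 0, -0.08, 2.2, 1], [0, 0, 0, 0, 0, 0, 1], [0, 0, 0, 0, 0, 0, 0], [0, 0, 0, 0, 0, 0, 0], [0, 0, 0, 0, 0, 0, 0]], squeeze=60)

```text
clock: 6.5
tcp_pos: [0.4358, 0.1484, 0.1428]
tcp_rot: [-1.783, 2.008, 0.425]
force: [-1.7, -1.5, 6.9]
grip_width: 0.062
gripper_force: 63.3
```

play_rows(commands=[[0, 0, 0, 0, 0, 0, 0], [0, 0, 0, 0, 0, 0, 0]])

```text
clock: 6.75
tcp_pos: [0.4359, 0.1483, 0.1428]
tcp_rot: [-1.783, 2.008, 0.425]
force: [-1.3, -2.5, 5.8]
grip_width: 0.0619
gripper_force: 63.3
```

Run:
```python
from h import *
s=ctrl.sense();T=R.from_rotvec(s["tcp_rot"]);print(s["clock"],s["q"].round(3),"Ftool",T.inv().apply(s["force"]).round(1),s["ft_torque"].round(2),rel(CAP-AX*.026,-AX))
```

```text
6.75 [-0.271  0.493  2.091  0.805  0.768  2.339] Ftool [-0.6  0.7 -6.4] [-0.09  0.26  0.18] (array([-0.06,  0.15,  0.12]), array([-0.09,  0.08,  0.  ]))
```

play_rows(commands=[[0, 0, -10, 0, 0, -0.017, 0], [0, 0, -10, 0, 0, -0.017, 0], [0, 0, -10, 0, 0, -0.017, 0]])

```text
clock: 7.12
tcp_pos: [0.4361, 0.1479, 0.1427]
tcp_rot: [-2.208, 1.448, 0.252]
force: [0.7, 0.9, -0.3]
grip_width: 0.0624
gripper_force: 65.1
```

```bash
cat > st.py <<'E'
from h import *
s=ctrl.sense();T=R.from_rotvec(s["tcp_rot"]);i=T.inv()
print(s["clock"],s["q"].round(3),"F",i.apply(s["force"]).round(1),"M",i.apply(s["ft_torque"]).round(2),s["grip_width"],s["gripper_force"],rel(CAP-AX*.026,-AX))
E
python3 st.py
```

```text
7.125 [-0.271  0.493  2.091  0.804  0.767  1.811] F [-0.3 -0.8  0.8] M [-0.16  0.24  0.  ] 0.062363419874246276 65.08848527446389 (array([-0.19,  0.1 ,  0.14]), array([-0.11, -0.05,  0.  ]))
```

play_rows(commands=[[0, 0, -10, 0, 0, -0.017, 0], [0, 0, -10, 0, 0, -0.017, 0], [0, 0, -10, 0, 0, -0.017, 0], [0, 0, -10, 0, 0, -0.017, 0], [0, 0, -10, 0, 0, -0.017, 0]])

```text
clock: 7.75
tcp_pos: [0.436, 0.1475, 0.1434]
tcp_rot: [-2.591, 0.376, -0.05]
force: [0.5, -0.5, 0.5]
grip_width: 0.0621
gripper_force: 65.1
```

```bash
python3 st.py
```

```text
7.75 [-0.272  0.491  2.09   0.802  0.769  0.94 ] F [ 0.6  0.  -0.6] M [-0.29  0.06  0.02] 0.06212998754960929 65.11102312244475 (array([-0.2 , -0.08,  0.22]), array([-0.04, -0.11,  0.  ]))
```

play_rows(commands=[[0, 0, -10, 0, 0, -0.017, 0], [0, 0, -10, 0, 0, -0.017, 0], [0, 0, -10, 0, 0, -0.017, 0], [0, 0, -10, 0, 0, -0.017, 0], [0, 0, -10, 0, 0, -0.017, 0]])

```text
clock: 8.38
tcp_pos: [0.4363, 0.1475, 0.1446]
tcp_rot: [-2.548, -0.765, -0.349]
force: [1.0, 1.2, 2.0]
grip_width: 0.0616
gripper_force: 65.3
```

```bash
python3 st.py
```

```text
8.375 [-0.273  0.489  2.09   0.801  0.772  0.069] F [ 2.1 -1.  -1.1] M [0.06 0.17 0.12] 0.06160986317710535 65.2595794480294 (array([-0.13, -0.17,  0.32]), array([ 0.01, -0.18,  0.  ]))
```

play_rows(commands=[[0, 0, -10, 0, 0, -0.017, 0], [0, 0, -10, 0, 0, -0.017, 0], [0, 0, -10, 0, 0, -0.017, 0], [0, 0, -10, 0, 0, -0.017, 0], [0, 0, -10, 0, 0, -0.017, 0]])

```text
clock: 9.0
tcp_pos: [0.4359, 0.1476, 0.1456]
tcp_rot: [-2.067, -1.842, -0.605]
force: [1.7, 2.2, 4.2]
grip_width: 0.0623
gripper_force: 65.4
```

play_rows(commands=[[0, 0, -10, 0, 0, -0.017, 0], [0, 0, -10, 0, 0, -0.017, 0], [0, 0, -10, 0, 0, -0.017, 0], [0, 0, -10, 0, 0, -0.017, 0], [0, 0, -10, 0, 0, -0.017, 0]])

```text
clock: 9.62
tcp_pos: [0.4354, 0.1474, 0.1464]
tcp_rot: [-1.163, -2.701, -0.779]
force: [0.0, 1.7, 5.3]
grip_width: 0.0623
gripper_force: 65.5
```

play_rows(commands=[[0, 0, -10, 0, 0, -0.017, 0], [0, 0, -10, 0, 0, -0.017, 0], [0, 0, -10, 0, 0, -0.017, 0], [0, 0, -10, 0, 0, -0.017, 0], [0, 0, -10, 0, 0, -0.017, 0]])

```text
clock: 10.25
tcp_pos: [0.4352, 0.1468, 0.147]
tcp_rot: [-0.088, 2.917, 0.764]
force: [-1.3, 2.2, 3.7]
grip_width: 0.0623
gripper_force: 65.5
```

```bash
python3 st.py
```

```text
10.25 [-0.276  0.483  2.09   0.795  0.78  -2.544] F [ 0.7  3.9 -2.2] M [-0.38  0.14  0.13] 0.06226103259511832 65.45865115709603 (array([0.12, 0.01, 0.57]), array([ 0.18,  0.08, -0.  ]))
```

play_rows(commands=[[0, 0, 0, 0, 0, 0, 1], [0, 0, 0, 0, 0, 0, 1], [0, 0, 0, 0, 0, 0, 1], [0, 0, 0, 0, 0, 0, 1]])

```text
clock: 10.75
tcp_pos: [0.4353, 0.1462, 0.1456]
tcp_rot: [-0.08, 2.92, 0.761]
force: [-0.8, -0.4, 0.0]
grip_width: 0.0854
gripper_force: 0.0
```

```bash
python3 st.py; python3 -c "
from h import *
cv2.imwrite('pics/w4.png',vision.capture('wrist'))"
```

```text
10.75 [-0.276  0.486  2.09   0.794  0.776 -2.539] F [ 0.8 -0.3 -0.3] M [0.22 0.04 0.02] 0.08539932099071343 0.0 (array([0.12, 0.14, 0.48]), array([ 0.02,  0.03, -0.  ]))
```

View pics/w4.png

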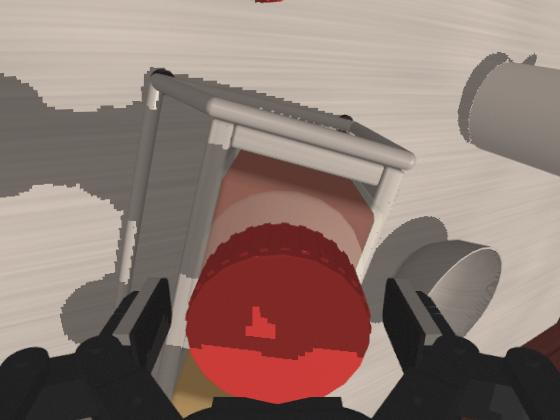

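The cap is centred between the pads at x≈278 and the jar is seated. Now I'll wind the wrist back.

play_rows(commands=[[0, 0, 10.5, 0, 0, 0, 1], [0, 0, 10.5, 0, 0, 0, 1], [0, 0, 10.5, 0, 0, 0, 1], [0, 0, 10.5, 0, 0, 0, 1], [0, 0, 10.5, 0, 0, 0, 1]])

```text
clock: 11.42
tcp_pos: [0.4352, 0.1463, 0.1455]
tcp_rot: [-1.231, -2.658, -0.767]
force: [0.1, -0.7, -0.5]
grip_width: 0.0851
gripper_force: 0.0
```

play_rows(commands=[[0, 0, 10.5, 0, 0, 0, 1], [0, 0, 10.5, 0, 0, 0, 1], [0, 0, 10.5, 0, 0, 0, 1], [0, 0, 10.5, 0, 0, 0, 1], [0, 0, 10.5, 0, 0, 0, 1]])

```text
clock: 12.05
tcp_pos: [0.4352, 0.1463, 0.1455]
tcp_rot: [-2.144, -1.73, -0.575]
force: [-0.8, -0.5, 0.5]
grip_width: 0.0852
gripper_force: 0.0
```

play_rows(commands=[[0, 0, 10.5, 0, 0, 0, 1], [0, 0, 10.5, 0, 0, 0, 1], [0, 0, 10.5, 0, 0, 0, 1], [0, 0, 10.5, 0, 0, 0, 1], [0, 0, 10.5, 0, 0, 0, 1]])

```text
clock: 12.68
tcp_pos: [0.4352, 0.1463, 0.1455]
tcp_rot: [-2.586, -0.58, -0.298]
force: [-0.6, 0.6, -0.1]
grip_width: 0.0852
gripper_force: 0.0
```

play_rows(commands=[[0, 0, 10.5, 0, 0, 0, 1], [0, 0, 10.5, 0, 0, 0, 1], [0, 0, 10.5, 0, 0, 0, 1], [0, 0, 10.5, 0, 0, 0, 1], [0, 0, 10.5, 0, 0, 0, 1]])

```text
clock: 13.3
tcp_pos: [0.4352, 0.1463, 0.1455]
tcp_rot: [-2.544, 0.615, 0.018]
force: [-0.2, -0.2, 0.2]
grip_width: 0.0856
gripper_force: 0.0
```

play_rows(commands=[[0, 0, 10.5, 0, 0, 0, 1], [0, 0, 10.5, 0, 0, 0, 1], [0, 0, 10.5, 0, 0, 0, 1], [0, 0, 10.5, 0, 0, 0, 1], [0, 0, 10.5, 0, 0, 0, 1]])

```text
clock: 13.92
tcp_pos: [0.4352, 0.1463, 0.1455]
tcp_rot: [-2.041, 1.703, 0.331]
force: [-0.5, -0.3, 0.3]
grip_width: 0.0857
gripper_force: 0.0
```

play_rows(commands=[[0, 0, 10.5, 0, 0, 0, 1], [0, 0, 10.5, 0, 0, 0, 1], [0, 0, 0, 0, 0, 0, 1]])

```text
clock: 14.3
tcp_pos: [0.4352, 0.1463, 0.1455]
tcp_rot: [-1.727, 2.067, 0.444]
force: [0.6, 0.0, 0.4]
grip_width: 0.0852
gripper_force: 0.0
```

```bash
python3 st.py
```

```text
14.3 [-0.276  0.486  2.09   0.794  0.776  2.407] F [-0.3 -0.6 -0.3] M [-0.01  0.19 -0.  ] 0.08524189285981207 0.0 (array([-0.11,  0.13,  0.47]), array([-0.01,  0.03,  0.  ]))
```

play_rows(commands=[[0, 0, 0, 0, 0, 0, 0], [0, 0, 0, 0, 0, 0, 0], [0, 0, 0, 0, 0, 0, 0], [0, 0, 0, 0, 0, 0, 0]])

```text
clock: 14.8
tcp_pos: [0.4352, 0.1463, 0.1459]
tcp_rot: [-1.726, 2.068, 0.445]
force: [-2.0, -1.0, 4.6]
grip_width: 0.0619
gripper_force: 63.9
```

play_rows(commands=[[0, 0, -10, 0, 0, -0.017, 0], [0, 0, -10, 0, 0, -0.017, 0], [0, 0, -10, 0, 0, -0.017, 0], [0, 0, -10, 0, 0, -0.017, 0], [0, 0, -10, 0, 0, -0.017, 0]])

```text
clock: 15.42
tcp_pos: [0.4358, 0.1462, 0.1468]
tcp_rot: [-2.378, 1.111, 0.155]
force: [0.9, 0.6, 4.0]
grip_width: 0.0617
gripper_force: 64.5
```

```bash
python3 st.py
```

```text
15.425 [-0.277  0.483  2.089  0.794  0.779  1.532] F [-1.1 -2.6 -3. ] M [ 0.3  -0.13  0.16] 0.06174941114913042 64.49343217536807 (array([-0.17,  0.09,  0.58]), array([-0.15,  0.01,  0.  ]))
```

play_rows(commands=[[0, 0, -10, 0, 0, -0.017, 0], [0, 0, -10, 0, 0, -0.017, 0], [0, 0, -10, 0, 0, -0.017, 0], [0, 0, -10, 0, 0, -0.017, 0], [0, 0, -10, 0, 0, -0.017, 0]])

```text
clock: 16.05
tcp_pos: [0.4359, 0.1462, 0.1479]
tcp_rot: [-2.622, 0.003, -0.151]
force: [0.8, 1.8, 5.8]
grip_width: 0.0622
gripper_force: 64.6
```

play_rows(commands=[[0, 0, -10, 0, 0, -0.017, 0], [0, 0, -10, 0, 0, -0.017, 0], [0, 0, -10, 0, 0, -0.017, 0], [0, 0, -10, 0, 0, -0.017, 0], [0, 0, -10, 0, 0, -0.017, 0]])

```text
clock: 16.68
tcp_pos: [0.4357, 0.1461, 0.1488]
tcp_rot: [-2.437, -1.133, -0.44]
force: [1.8, 3.2, 6.7]
grip_width: 0.0621
gripper_force: 64.7
```

```bash
python3 st.py
```

```text
16.675 [-0.278  0.479  2.088  0.792  0.785 -0.21 ] F [ 6.2 -2.1 -4. ] M [0.36 0.79 0.26] 0.062123193198791525 64.66631714254618 (array([-0.15, -0.14,  0.76]), array([-0.06, -0.27,  0.  ]))
```

play_rows(commands=[[0, 0, -10, 0, 0, -0.018, 0], [0, 0, -10, 0, 0, -0.018, 0], [0, 0, -10, 0, 0, -0.018, 0], [0, 0, -10, 0, 0, -0.018, 0], [0, 0, -10, 0, 0, -0.018, 0]])

```text
clock: 17.3
tcp_pos: [0.4354, 0.1457, 0.1496]
tcp_rot: [-1.813, -2.157, -0.674]
force: [1.2, 3.6, 7.4]
grip_width: 0.0622
gripper_force: 64.7
```

play_rows(commands=[[0, 0, -10, 0, 0, -0.018, 0], [0, 0, -10, 0, 0, -0.018, 0], [0, 0, -10, 0, 0, -0.018, 0], [0, 0, -10, 0, 0, -0.018, 0], [0, 0, -10, 0, 0, -0.018, 0]])

```text
clock: 17.92
tcp_pos: [0.4351, 0.1451, 0.1502]
tcp_rot: [-0.78, -2.906, -0.811]
force: [0.1, 2.4, 4.8]
grip_width: 0.0625
gripper_force: 64.7
```

play_rows(commands=[[0, 0, -10, 0, 0, -0.018, 0], [0, 0, -10, 0, 0, -0.018, 0], [0, 0, -10, 0, 0, -0.018, 0]])

```text
clock: 18.3
tcp_pos: [0.4348, 0.1448, 0.1505]
tcp_rot: [0.001, 2.932, 0.773]
force: [0.2, 2.0, 5.7]
grip_width: 0.0621
gripper_force: 64.8
```

```bash
python3 st.py
```

```text
18.3 [-0.281  0.475  2.087  0.785  0.789 -2.475] F [-0.8  4.5 -3.9] M [-0.46 -0.01  0.12] 0.062129832587563 64.77681923657656 (array([0.13, 0.01, 0.97]), array([ 0.18,  0.05, -0.  ]))
```

play_rows(commands=[[0, 0, 0, 0, 0, 0, 1], [0, 0, 0, 0, 0, 0, 1], [0, 0, 0, 0, 0, 0, 1], [0, 0, 10, 0, 0, 0, 1], [0, 0, 10, 0, 0, 0, 1]])

```text
clock: 18.92
tcp_pos: [0.4347, 0.1438, 0.1497]
tcp_rot: [0.543, 2.969, 0.809]
force: [-0.2, -0.0, 0.1]
grip_width: 0.0853
gripper_force: 0.0
```

play_rows(commands=[[0, 0, 10.5, 0, 0, 0, 1], [0, 0, 10.5, 0, 0, 0, 1], [0, 0, 10.5, 0, 0, 0, 1], [0, 0, 10.5, 0, 0, 0, 1], [0, 0, 10.5, 0, 0, 0, 1]])

```text
clock: 19.55
tcp_pos: [0.4347, 0.1438, 0.1497]
tcp_rot: [-1.696, -2.282, -0.694]
force: [-0.8, -0.1, -0.6]
grip_width: 0.0853
gripper_force: 0.0
```

play_rows(commands=[[0, 0, 10.5, 0, 0, 0, 1], [0, 0, 10.5, 0, 0, 0, 1], [0, 0, 10.5, 0, 0, 0, 1], [0, 0, 10.5, 0, 0, 0, 1], [0, 0, 10.5, 0, 0, 0, 1]])

```text
clock: 20.18
tcp_pos: [0.4347, 0.1438, 0.1497]
tcp_rot: [-2.402, -1.231, -0.459]
force: [-0.1, 0.0, 0.7]
grip_width: 0.0855
gripper_force: 0.0
```

play_rows(commands=[[0, 0, 10.5, 0, 0, 0, 1], [0, 0, 0, 0, 0, 0, 1], [0, 0, 0, 0, 0, 0, 0], [0, 0, 0, 0, 0, 0, 0], [0, 0, 0, 0, 0, 0, 0]])

```text
clock: 20.8
tcp_pos: [0.4346, 0.1439, 0.15]
tcp_rot: [-2.482, -1.009, -0.405]
force: [-2.3, -1.6, 4.1]
grip_width: 0.0617
gripper_force: 64.1
```

play_rows(commands=[[0, 0, 0, 0, 0, 0, 0], [0, 0, -10, 0, 0, -0.017, 0], [0, 0, -10, 0, 0, -0.017, 0], [0, 0, -10, 0, 0, -0.017, 0], [0, 0, -10, 0, 0, -0.017, 0]])

```text
clock: 21.42
tcp_pos: [0.4349, 0.1435, 0.1505]
tcp_rot: [-2.054, -1.865, -0.606]
force: [-0.5, -1.0, 2.1]
grip_width: 0.0626
gripper_force: 64.4
```

```bash
python3 st.py
```

```text
21.425 [-0.283  0.474  2.087  0.781  0.788 -0.807] F [ 0.2 -0.3 -2.3] M [ 0.06 -0.18  0.07] 0.06256976929780236 64.39505289075896 (array([ 0.11, -0.16,  1.04]), array([ 0.07, -0.03,  0.  ]))
```

play_rows(commands=[[0, 0, -10, 0, 0, -0.017, 0], [0, 0, -10, 0, 0, -0.017, 0], [0, 0, -10, 0, 0, -0.017, 0], [0, 0, -10, 0, 0, -0.017, 0]])

```text
clock: 21.92
tcp_pos: [0.4355, 0.1432, 0.1513]
tcp_rot: [-1.356, -2.573, -0.753]
force: [0.7, 1.2, 3.5]
grip_width: 0.062
gripper_force: 64.6
```

play_rows(commands=[[0, 0, -10, 0, 0, -0.017, 0], [0, 0, -10, 0, 0, -0.017, 0], [0, 0, -10, 0, 0, -0.017, 0], [0, 0, -10, 0, 0, -0.017, 0]])

```text
clock: 22.42
tcp_pos: [0.4358, 0.1433, 0.1522]
tcp_rot: [0.407, 2.966, 0.804]
force: [2.1, 1.7, 4.5]
grip_width: 0.0626
gripper_force: 64.7
```

```bash
python3 st.py
```

```text
22.425 [-0.284  0.471  2.085  0.781  0.793 -2.201] F [-1.4  4.1 -2.9] M [-0.54 -0.25  0.21] 0.06259870557994122 64.70774706685916 (array([ 0.26, -0.01,  1.19]), array([ 0.16,  0.14, -0.  ]))
```

play_rows(commands=[[0, 0, -10, 0, 0, -0.05, 0], [0, 0, 0, 0, 0, -0.15, 0], [0, 0, 0, 0, 0, -0.1, 0], [0, 0, 0, 0, 0, 0, 0]])

```text
clock: 22.92
tcp_pos: [0.4348, 0.1418, 0.1545]
tcp_rot: [0.156, 2.951, 0.784]
force: [2.4, 4.1, 0.7]
grip_width: 0.0617
gripper_force: 65.7
```

```bash
python3 st.py
```

```text
22.925 [-0.288  0.465  2.084  0.772  0.799 -2.361] F [-1.9  4.1  1.6] M [-0.41 -0.29 -0.05] 0.06172438529102568 65.70066711399704 (array([0.19, 0.06, 1.46]), array([ 0.09,  0.08, -0.  ]))
```

play_rows(commands=[[0, 0, 0, 0, 0, -0.15, 0], [0, 0, 0, 0, 0, -0.15, 0], [0, 0, 0, 0, 0, 0, 0]])

```text
clock: 23.3
tcp_pos: [0.434, 0.1398, 0.1569]
tcp_rot: [0.151, 2.952, 0.782]
force: [1.4, 1.4, 1.8]
grip_width: 0.0618
gripper_force: 66.1
```

```bash
python3 st.py; python3 -c "
from h import *
cv2.imwrite('pics/s5.png',cv2.resize(vision.capture('scene')[140:260,220:380],(800,600)))"
```

```text
23.3 [-0.292  0.458  2.084  0.764  0.806 -2.358] F [-1.4  2.2 -0.7] M [-0.19 -0.21  0.02] 0.061822155643755206 66.05820870492607 (array([0.15, 0.12, 1.79]), array([ 0.02,  0.05, -0.  ]))
```

View pics/s5.png

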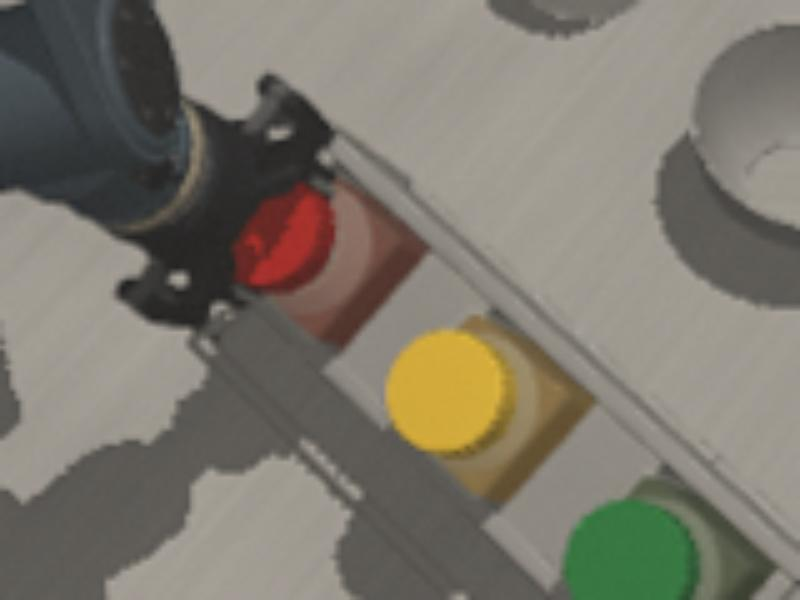

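The jar is still seated level with its neighbours and the cap is coming off it. I'll lift further along the axis.

play_rows(commands=[[0, 0, 0, 0, 0, -0.2, 0], [0, 0, 0, 0, 0, -0.2, 0], [0, 0, 0, 0, 0, -0.2, 0], [0, 0, 0, 0, 0, -0.2, 0]])

```text
clock: 23.85
tcp_pos: [0.4326, 0.1359, 0.1637]
tcp_rot: [0.15, 2.953, 0.782]
force: [0.8, -0.7, -0.2]
grip_width: 0.0619
gripper_force: 65.9
```

play_rows(commands=[[0, 0, 0, 0, 0, -0.5, 0], [0, 0, 0, 0, 0, -1, 0], [0, 0, 0, 0, 0, -1.5, 0], [0, 0, 0, 0, 0, -2, 0], [0, 0, 0, 0, 0, 0, 0]])

```text
clock: 24.48
tcp_pos: [0.4286, 0.1107, 0.2081]
tcp_rot: [0.15, 2.949, 0.78]
force: [-0.1, 0.3, -0.5]
grip_width: 0.0617
gripper_force: 66.0
```

```bash
python3 st.py
python3 - <<'E'
from h import *
a=cv2.imread("pics/top0.png");b=vision.capture("top");cv2.imwrite("pics/t6.png",cv2.resize(np.hstack([a[110:290,190:310],b[110:290,190:310]]),(800,600)))
p=vision.camera_params("top");q=np.array([(376,161),(440,172),(428,268),(360,255)])
w=np.array([onz(p,x,.02) for x in q]);print(w.round(3).tolist(),w.mean(0))
t=np.array([.54,-.235,.11]);s=ctrl.sense();print(rel(t,[0,0,-1.]))
E
```

```text
24.475 [-0.369  0.34   2.046  0.652  0.952 -2.277] F [0.1 0.  0.6] M [ 0.29 -0.04 -0.01] 0.061683154716146146 65.98164673196152 (array([0.26, 0.14, 7.7 ]), array([-0.04,  0.23,  0.  ]))
[[0.682, -0.175, 0.02], [0.649, -0.352, 0.02], [0.381, -0.297, 0.02], [0.416, -0.118, 0.02]] [ 0.53220986 -0.23547059  0.02      ]
(array([-14.58, -33.96,  -7.26]), array([29.81,  3.44, -0.  ]))
```

View pics/t6.png

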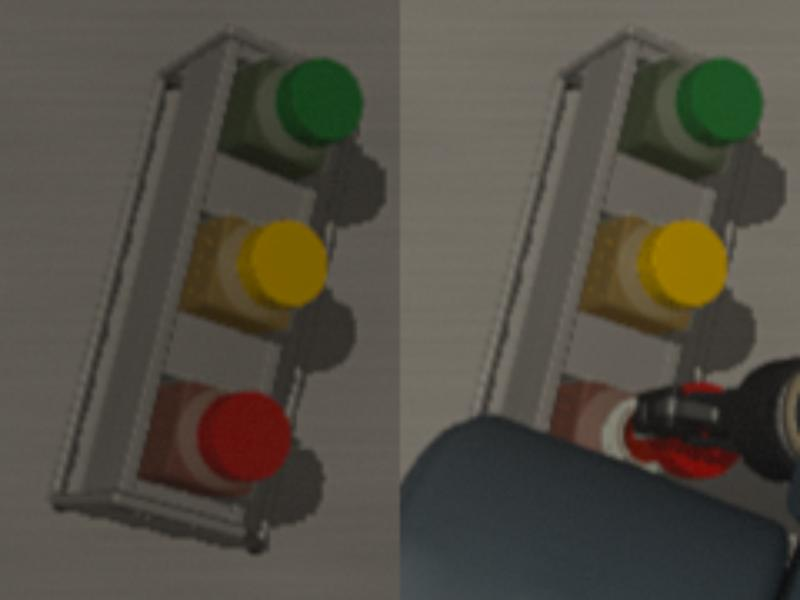

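The cap is off, showing a white neck, and the jar hasn't moved. Next I'll carry the cap over the tray and level it.

play_rows(commands=[[0, 0, 0, -2.1, -4.6, -1.5, 0], [0, 0, 0, -2.1, -4.6, -1.5, 0], [0, 0, 0, -2.1, -4.6, -1.5, 0], [0, 0, 0, -2.1, -4.6, -1.5, 0], [0, 0, 0, -2.1, -4.6, -1.5, 0]])

```text
clock: 25.15
tcp_pos: [0.5071, -0.1372, 0.1622]
tcp_rot: [0.151, 2.953, 0.785]
force: [0.2, 0.6, -0.5]
grip_width: 0.0621
gripper_force: 65.9
```

play_rows(commands=[[0, 0, 0, -2.1, -4.6, -1.5, 0], [0, 0, 0, -2.1, -4.6, -1.5, 0], [0, 0, 0, 0, 0, 0, 0]])

```text
clock: 25.52
tcp_pos: [0.5399, -0.239, 0.1439]
tcp_rot: [0.155, 2.951, 0.78]
force: [-0.1, 1.0, -0.3]
grip_width: 0.0618
gripper_force: 66.0
```

play_rows(commands=[[10, 1.15, 0, 0, 0, 0, 0], [10, 1.15, 0, 0, 0, 0, 0], [9.8, 1.15, 0, 0, 0, 0, 0], [0, 0, 0, 0, 0, 0, 0]])

```text
clock: 26.02
tcp_pos: [0.5382, -0.2306, 0.1456]
tcp_rot: [-0.149, -3.134, -0.006]
force: [0.0, -0.2, -0.3]
grip_width: 0.0618
gripper_force: 66.0
```

```bash
python3 st.py
python3 - <<'E'
from h import *
print(ctrl.sense()["tcp_pos"],rel(np.array([.532,-.235,.03]),np.array([0,0,-1.])))
E
```

```text
26.025 [-5.960e-01  5.870e-01  1.609e+00  1.000e-03  9.520e-01 -2.072e+00] F [-0.1 -0.2  0.3] M [-0.01  0.05 -0.01] 0.06180481730785953 66.00430279271677 (array([13.93, 36.87,  0.57]), array([-29.59,  -3.73,   0.  ]))
[ 0.53816199 -0.2305776   0.14564904] (array([ 0.52, -0.54, 11.57]), array([ 0.21, -0.26,  0.  ]))
```

play_rows(commands=[[0, 0, 0, 0.25, -0.25, 4, 0], [0, 0, 0, 0.25, -0.25, 4, 0], [0, 0, 0, 0, 0, 2.5, 0], [0, 0, 0, 0, 0, 1, 0], [0, 0, 0, 0, 0, 0, 0]])

```text
clock: 26.65
tcp_pos: [0.5325, -0.2398, 0.0302]
tcp_rot: [-0.16, -3.134, -0.004]
force: [0.0, 0.1, -0.4]
grip_width: 0.0616
gripper_force: 66.0
```

Run:
```python
from h import *
s=ctrl.sense();print(s["tcp_pos"],s["force"],rel(np.array([.532,-.235,.005]),np.array([0,0,-1.])))
im=vision.capture("scene");a=im[250:400,160:300];cv2.imwrite("pics/s7.png",cv2.resize(a,(560,600)))
```

```text
[ 0.53254331 -0.23977979  0.03022192] [ 0.03713203  0.12292699 -0.37565108] (array([0.09, 0.46, 2.52]), array([ 0.14, -0.2 ,  0.  ]))
```

View pics/s7.png

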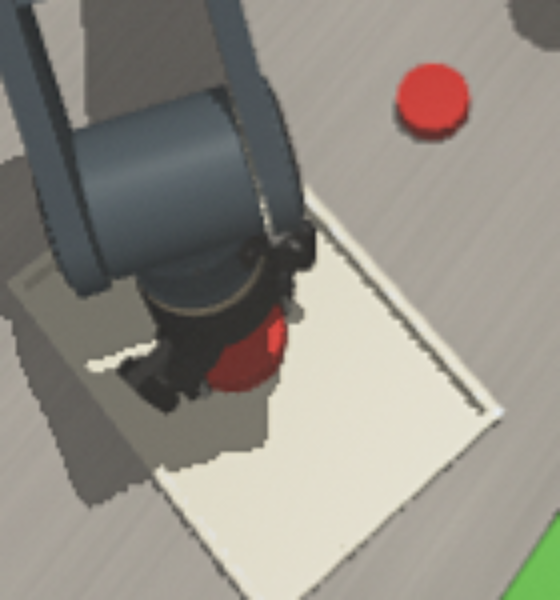

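The cap is held level over the middle of the tray, at (245,350) in the crop. I'll lower it until something touches.

play_rows(commands=[[0, 0, 0, 0, 0.3, 1, 0], [0, 0, 0, 0, 0, 0.5, 0], [0, 0, 0, 0, 0, 0, 0]])

```text
clock: 27.08
tcp_pos: [0.5332, -0.2363, 0.0158]
tcp_rot: [-0.158, -3.135, -0.002]
force: [-0.3, 0.0, -0.5]
grip_width: 0.062
gripper_force: 66.0
```

play_rows(commands=[[0, 0, 0, 0, 0, 0.3, 0], [0, 0, 0, 0, 0, 0, 0]])

```text
clock: 27.32
tcp_pos: [0.5333, -0.2365, 0.0129]
tcp_rot: [-0.159, -3.136, -0.002]
force: [0.2, -0.9, -1.0]
grip_width: 0.062
gripper_force: 66.0
```

play_rows(commands=[[0, 0, 0, 0, 0, 0.2, 0], [0, 0, 0, 0, 0, 0, 0]])

```text
clock: 27.58
tcp_pos: [0.5333, -0.2365, 0.0108]
tcp_rot: [-0.159, -3.135, -0.002]
force: [-0.8, -0.4, -1.2]
grip_width: 0.062
gripper_force: 66.0
```

play_rows(commands=[[0, 0, 0, 0, 0, 0.3, 0], [0, 0, 0, 0, 0, 0, 0]])

```text
clock: 27.82
tcp_pos: [0.5332, -0.2364, 0.0077]
tcp_rot: [-0.159, -3.135, -0.002]
force: [0.5, 0.3, -0.6]
grip_width: 0.0623
gripper_force: 66.0
```

play_rows(commands=[[0, 0, 0, 0, 0, 0.2, 0], [0, 0, 0, 0, 0, 0, 0]])

```text
clock: 28.08
tcp_pos: [0.5332, -0.2365, 0.0058]
tcp_rot: [-0.159, -3.135, -0.002]
force: [0.1, 1.2, -1.4]
grip_width: 0.0622
gripper_force: 66.0
```

play_rows(commands=[[0, 0, 0, 0, 0, 0.2, 0], [0, 0, 0, 0, 0, 0, 0]])

```text
clock: 28.32
tcp_pos: [0.5332, -0.2365, 0.0038]
tcp_rot: [-0.159, -3.135, -0.002]
force: [-0.5, -0.4, -0.5]
grip_width: 0.0621
gripper_force: 66.0
```

play_rows(commands=[[0, 0, 0, 0, 0, 0.1, 0], [0, 0, 0, 0, 0, 0, 0]])

```text
clock: 28.58
tcp_pos: [0.5333, -0.2365, 0.0029]
tcp_rot: [-0.159, -3.136, -0.001]
force: [0.1, -0.2, -0.1]
grip_width: 0.0621
gripper_force: 66.0
```

play_rows(commands=[[0, 0, 0, 0, 0, 0.2, 0], [0, 0, 0, 0, 0, 0, 0]])

```text
clock: 28.82
tcp_pos: [0.5332, -0.2365, 0.0007]
tcp_rot: [-0.159, -3.135, -0.002]
force: [0.2, -0.1, 0.1]
grip_width: 0.0619
gripper_force: 66.0
```

play_rows(commands=[[0, 0, 0, 0, 0, 0.1, 0], [0, 0, 0, 0, 0, 0, 0]])

```text
clock: 29.08
tcp_pos: [0.5333, -0.2365, -0.0001]
tcp_rot: [-0.159, -3.135, -0.002]
force: [-0.4, -0.1, 0.2]
grip_width: 0.0617
gripper_force: 66.0
```

play_rows(commands=[[0, 0, 0, 0, 0, 0.1, 0], [0, 0, 0, 0, 0, 0, 0]])

```text
clock: 29.32
tcp_pos: [0.5333, -0.2365, -0.0011]
tcp_rot: [-0.159, -3.135, -0.001]
force: [0.5, -0.3, -1.1]
grip_width: 0.0619
gripper_force: 66.0
```

play_rows(commands=[[0, 0, 0, 0, 0, 0.1, 0], [0, 0, 0, 0, 0, 0, 0]])

```text
clock: 29.58
tcp_pos: [0.5333, -0.2365, -0.0021]
tcp_rot: [-0.159, -3.135, -0.002]
force: [0.4, -0.3, -0.3]
grip_width: 0.0621
gripper_force: 66.0
```

play_rows(commands=[[0, 0, 0, 0, 0, 0.1, 0], [0, 0, 0, 0, 0, 0, 0]])

```text
clock: 29.82
tcp_pos: [0.5334, -0.2366, -0.0028]
tcp_rot: [-0.159, -3.136, -0.001]
force: [-0.4, 0.7, 1.8]
grip_width: 0.0621
gripper_force: 67.6
```

play_rows(commands=[[0, 0, 0, 0, 0, 0.1, 0], [0, 0, 0, 0, 0, 0, 0]])

```text
clock: 30.08
tcp_pos: [0.5334, -0.2366, -0.0029]
tcp_rot: [-0.159, -3.136, -0.001]
force: [-2.5, -0.8, 8.3]
grip_width: 0.0621
gripper_force: 71.3
```

play_rows(commands=[[0, 0, 0, 0, 0, 0.1, 0], [0, 0, 0, 0, 0, 0, 0]])

```text
clock: 30.32
tcp_pos: [0.5334, -0.2366, -0.0029]
tcp_rot: [-0.159, -3.136, -0.001]
force: [-3.5, 1.6, 14.3]
grip_width: 0.0619
gripper_force: 74.7
```

The tips touch the tray floor at TCP z = -0.003. I'll ease the pressure and release gradually.

play_rows(commands=[[0, 0, 0, 0, 0, -0.2, 0], [0, 0, 0, 0, 0, 0, 0], [0, 0, 0, 0, 0, 0, 0]], squeeze=20)

```text
clock: 30.7
tcp_pos: [0.5336, -0.2367, -0.0029]
tcp_rot: [-0.159, -3.136, -0.001]
force: [-0.8, 0.0, 5.1]
grip_width: 0.0621
gripper_force: 69.2
```

play_rows(commands=[[0, 0, 0, 0, 0, 0, 0.73], [0, 0, 0, 0, 0, 0, 0.74], [0, 0, 0, 0, 0, 0, 0.76], [0, 0, 0, 0, 0, 0, 0.78], [0, 0, 0, 0, 0, 0, 0.82]])

```text
clock: 31.32
tcp_pos: [0.5331, -0.2364, -0.0034]
tcp_rot: [-0.159, -3.135, -0.002]
force: [0.6, -0.3, -0.9]
grip_width: 0.07
gripper_force: 0.0
```

play_rows(commands=[[0, 0, 0, 0, 0, 0, 0.9], [0, 0, 0, 0, 0, 0, 1], [0, 0, 0, 0, 0, 0, 1], [0, 0, 0, 0, 0, 0, 1]])

```text
clock: 31.82
tcp_pos: [0.5333, -0.2366, -0.003]
tcp_rot: [-0.159, -3.136, -0.001]
force: [-0.2, -0.7, 0.5]
grip_width: 0.0854
gripper_force: 0.0
```

play_rows(commands=[[0, 0, 0, 0, 0, -0.5, 1], [0, 0, 0, 0, 0, -1.5, 1], [0, 0, 0, 0, 0, -4, 1], [0, 0, 0, 0, 0, -5, 1], [0, 0, 0, 0, 0, -5, 1]])

```text
clock: 32.45
tcp_pos: [0.5335, -0.2366, 0.1594]
tcp_rot: [-0.159, -3.136, -0.001]
force: [0.9, -0.3, -0.6]
grip_width: 0.0855
gripper_force: 0.0
```

```bash
python3 st.py
python3 - <<'E'
from h import *
cv2.imwrite("pics/w8.png",np.hstack([cv2.resize(vision.capture("wrist"),(400,300)),cv2.resize(vision.capture("scene"),(400,300))]))
E
```

```text
32.45 [-0.609  0.564  1.606 -0.     0.973 -2.078] F [-0.9 -0.3  0.6] M [ 0.01 -0.07 -0.02] 0.08549785760912017 0.0 (array([13.75, 37.43,  1.78]), array([-29.79,  -3.39,   0.  ]))
```

View pics/w8.png

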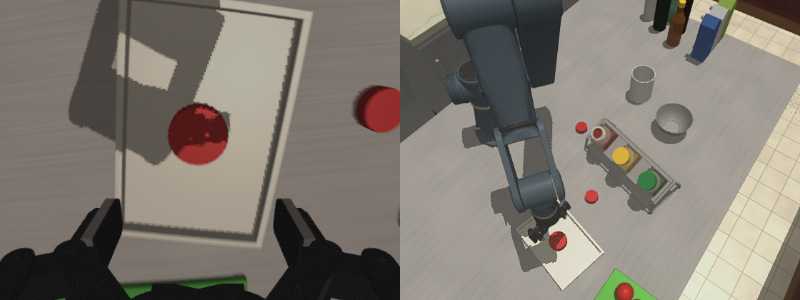

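The cap lies flat and upright in mid-tray, at (198,135) in the wrist half. The open jar is seated, and the bystanders and the jug are where they were.

```bash
python3 -c "
from bench import hand_in
print(hand_in())"
```

```text
the job is handed in; nothing more can be done
None
```

I unscrewed the red cap, lifted it clear and set it flat and right way up in the white tray. The jar stayed seated and the other jars, bowl and jug were untouched. I handed in at about 32.5 s; `hand_in()` gave no verdict, so this rests on my last camera check. The cap dropped about 6 mm (by estimate) on release, because the fingertips met the tray floor first.

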